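# Find the socket for the nut in the turntable chuck and hold it home

## Robot

A 7-joint arm with a two-finger parallel gripper is mounted at the origin on the work surface. World frame = base frame: x ahead of the robot, y to its left, z up, the work surface at z = 0. Lengths are in m, angles in degrees, forces in N, time in s.
With the tool pointing down it reaches from about 0.375 to 0.925 m from the base axis. Payload 3.1 kg.
Tool frame: the origin (TCP) lies at the very end of the fingers, on their centre line; the grasp point (between the pads) lies 19 mm behind it; z points along the fingers, y is the direction in which the jaws open and shut (so a half turn about z gives the same grasp; the last joint's range is limited). The gripper opens to 85 mm and grips with 20 to 120 N. Pads are 22 mm wide; open, the fingers measure 114 mm over their backs; the gripper's body (76 mm by 85 mm) begins 54 mm behind the grasp point. The pads swing forward as they close: fully open they stand 13 mm farther back than shut.
Start: joints at [57.536, 21.939, 2.515, 91.553, -1.026, 66.532, -2.859], TCP at [0.294, -0.58, 0.231] pointing down, gripper open.
Joint ranges: [-149.38, 149.38], [-23.57, 123.04], [-84.95, 90], [0, 143.3], [-89.99, 269.99], [3.08, 112.72], [-163.45, 163.45]. Speed limits (degrees/s): [159.86, 159.86, 180, 180, 180, 180, 180].

## Interface

Orientations are given as [roll, pitch, yaw] about the fixed x, y, z axes, in that order (R = Rz(yaw) Ry(pitch) Rx(roll)).
In Python, from rig import r gives the robot as it stands. The module is installed in compiled form; this text tells all that it offers.
- The arm moves only by the tool jog_arm, never from a script. Its argument "motion" is a list of rows, each an object with "dp": the shift along the world's x, y, z normalised to -1 to 1, where 1 is 50 cm, a list of three; "roll": the turn about the world's z normalised to -1 to 1, where 1 is 30 degrees; "fingers": the opening, from 0 (shut) to 1 (fully open). In form: [{"dp": [x, y, z], "roll": roll, "fingers": fingers}, ...]. A call has 1 to 12 rows; each row is the pose to reach, as a shift and turn from the pose commanded when the call began; what a row does not reach only later rows make up. A row lasts 1/8 s, in which the tool goes at most 62.5 mm and 10.7 degrees, less where a joint would pass 70% of its speed; a pose out of reach is approached as far as the arm can. A call with a number of a shift or a turn outside -1 to 1 is refused whole. A call with a gripper value outside its range is refused whole. The fingers move at their own pace and stop on an object; the grip force is fixed at half the most. Time passes only in rows, so rows that repeat a pose let the fingers close. It gives the time, the measured TCP pose, the force and the opening at its end, in the units of the state.
- r.state(): the state, without advancing time (a new reading comes with each control period).
- r.get_image(name): name is "side" or "top" or "wrist"; returns a dict with "pixels" (480x640x3 uint8, blue, green, red), "range_z" (480x640 float32, m along the optical axis (not along the pixel's ray), 0 where there is no reading), "fx", "fy", "cx", "cy" (pixels), "R" (3x3) and "t" (3): a world point X has camera coordinates R X + t. Camera axes: x right, y down, z forward; pixel columns grow to the right and rows downward; lengths in m; the calibration is good to about 2 mm. A picture is of the moment at which its call begins.
- r.job_done(): hands the job in, once; it reports no verdict.
The state is a dict: "t": time; "qpos": joint angles; "dq": joint speeds; "tau": joint torques, N m; "ee_pos": TCP position; "ee_rot": TCP orientation; "wrist_force": force on the tool from outside, world axes, zero at the start; "moment": the same for the moment, N m; "opening": opening from 0.0 (shut) to 1.0 (fully open).
Only numpy, scipy, OpenCV 4.12 (cv2) and the standard library are available. Lean on these libraries where they do the work, as an engineer would, in place of code of your own. Each camera call takes 0.05 s, during which the arm holds its last target.

## Task

First press the red mushroom stop on the yellow box down until it latches, so that the turntable cannot start while you work in its chuck, and leave it latched. Then find by trying which of the three sockets fits the hex nut recessed in the top of the valve head that is clamped in the chuck, standing any socket that does not fit back upright on the rubber mat. Finish with the right socket square and fully home over the nut, its mouth down on the floor of the recess, still gripped in the fingers ready for the ratchet; do not let go of it, and leave the other things on the bench where they are.

Things in the scene. Friction and masses are not known exactly. Their poses are not given: they have to be found in the camera images.
- stop (a joint): travel of the mushroom stop in m: 0 = out, 0.008 = fully down. Over-centre spring: it needs about 8 N to start moving; past half travel it snaps down by itself and stays latched down. It starts out.
- stop_top (a point): centre of the top of the red mushroom head, 40 mm in diameter and 17 mm thick, facing up, 91 mm above the bench when out, on a fixed yellow box 76 mm square and 60 mm high (yaw varies). It is pressed straight down.
- nut_seat (a point): centre of the floor of the round recess in the clamped valve head, under the brass hex nut, 162 mm above the bench; z up along the nut's axis; the nut's flats face along x and every 60 degrees from it. Not told which nut it is: 24 mm across flats, 14.8 mm high, recess 38 mm across; or 30 mm, 18 mm high, recess 46 mm; or 36 mm, 21.5 mm high, recess 54 mm. 3 mm of stud shows above it.
- recess_rim (a point): on the same axis, at the flat top of the valve head (a fixed aluminium disc 88 mm across), 8 mm above the recess floor. In line with the nut, the right socket goes down to the floor; one too small stops on the nut's top (chamfered corners); one too large goes over the nut but stops on this rim.
- turntable: fixed turntable holding the valve head: blue round base 206 mm across, three-jaw chuck 160 mm across, chuck face 105 mm above the bench, jaws 24 mm higher; origin on the bench under the axis. A gearbox 64 mm high reaches 178 mm from the axis along its +x, motor on its -y side. It does not turn. The two other heads wait in a wooden rack 0.5 m left; not part of the job.
- socket_24_center (a point): centre (half-way up) of the 24 mm socket: round steel, 34 mm across, 52 mm tall, standing mouth down, 13 mm square drive hole on top, about 0.17 kg. Hexagon bore 25.4 mm across flats, 30 mm deep, with a small lead-in; plain round above that. z is its axis, up; the bore's flats face along x and every 60 degrees from it. Its place in the row of three and its yaw vary.
- socket_30_center (a point): centre (half-way up) of the 30 mm socket: round steel, 42 mm across, 56 mm tall, standing mouth down, 13 mm square drive hole on top, about 0.27 kg. Hexagon bore 31.4 mm across flats, 30 mm deep, with a small lead-in; plain round above that. z is its axis, up; the bore's flats face along x and every 60 degrees from it. Its place in the row of three and its yaw vary.
- socket_36_center (a point): centre (half-way up) of the 36 mm socket: round steel, 50 mm across, 60 mm tall, standing mouth down, 19 mm square drive hole on top, about 0.4 kg. Hexagon bore 37.4 mm across flats, 30 mm deep, with a small lead-in; plain round above that. z is its axis, up; the bore's flats face along x and every 60 degrees from it. Its place in the row of three and its yaw vary.
- mat: fixed black rubber mat, 150 mm along its x by 290 mm along its y, 3 mm thick; origin at the centre of its underside. The three sockets stand in a row along its y, about 85 mm apart.
- ratchet: bystander: a ratchet handle lying on the bench, 250 mm long along its y, up to 34 mm high; origin near its middle, on the bench
- gauge: bystander: a pressure gauge lying on its back, 66 mm across, 28 mm high, with a brass stem along its -y; origin at the centre of its underside
- adapter: bystander: a drive adapter, a dark steel cylinder 33 mm across and 22 mm high with a square stub on top, 38 mm high in all; origin at the centre of its underside
Things that resemble listed ones, but are neither listed nor needed, are in the scene too. Leave any pink look-alike of the part that bears socket_30_center alone. What is shaped like the part that bears stop but blue is not meant.

How it is judged (in metres and radians):
On the way, in this order (a step that is already met when the one before it is completed fails the run):
1. the mushroom stop is pressed down and latched (value of joint stop above 0.0065 m), for 0.2 s.
2. the socket that fits is fully home over the nut and gripped, the other two stand on the mat (((horizontal distance between socket_24_center and nut_seat below 0.003 m and z of socket_24_center in the frame of nut_seat below 0.029 m and angle between the z axis of socket_24_center and the z axis of nut_seat, either way round below 0.07 rad and contact force between the fingers and socket_24 above 3 N and angle between each of socket_30_center, socket_36_center's own z axis and vertical below 0.1 rad and z of socket_30_center in the frame of mat below 0.035 m and x of socket_30_center in the frame of mat between -0.075 and 0.075 m and y of socket_30_center in the frame of mat between -0.145 and 0.145 m and linear speed of each of socket_30, socket_36 below 0.02 m/s and z of socket_36_center in the frame of mat below 0.037 m and x of socket_36_center in the frame of mat between -0.075 and 0.075 m and y of socket_36_center in the frame of mat between -0.145 and 0.145 m) or (horizontal distance between socket_30_center and nut_seat below 0.003 m and z of socket_30_center in the frame of nut_seat below 0.031 m and angle between the z axis of socket_30_center and the z axis of nut_seat, either way round below 0.07 rad and contact force between the fingers and socket_30 above 3 N and angle between each of socket_24_center, socket_36_center's own z axis and vertical below 0.1 rad and z of socket_24_center in the frame of mat below 0.033 m and x of socket_24_center in the frame of mat between -0.075 and 0.075 m and y of socket_24_center in the frame of mat between -0.145 and 0.145 m and linear speed of each of socket_24, socket_36 below 0.02 m/s and z of socket_36_center in the frame of mat below 0.037 m and x of socket_36_center in the frame of mat between -0.075 and 0.075 m and y of socket_36_center in the frame of mat between -0.145 and 0.145 m) or (horizontal distance between socket_36_center and nut_seat below 0.003 m and z of socket_36_center in the frame of nut_seat below 0.033 m and angle between the z axis of socket_36_center and the z axis of nut_seat, either way round below 0.07 rad and contact force between the fingers and socket_36 above 3 N and angle between each of socket_24_center, socket_30_center's own z axis and vertical below 0.1 rad and z of socket_24_center in the frame of mat below 0.033 m and x of socket_24_center in the frame of mat between -0.075 and 0.075 m and y of socket_24_center in the frame of mat between -0.145 and 0.145 m and linear speed of each of socket_24, socket_30 below 0.02 m/s and z of socket_30_center in the frame of mat below 0.035 m and x of socket_30_center in the frame of mat between -0.075 and 0.075 m and y of socket_30_center in the frame of mat between -0.145 and 0.145 m))), for 0.3 s.
At the end, for the whole second after the job is handed in: stop latched (joint above 6.5 mm); one socket on the recess floor (within 3 mm), centred on the nut (3 mm), square (4 degrees) and gripped (over 3 N); the other two stand upright (6 degrees) and still on the mat, centres inside its outline (value of joint stop above 0.0065 m and ((horizontal distance between socket_24_center and nut_seat below 0.003 m and z of socket_24_center in the frame of nut_seat below 0.029 m and angle between the z axis of socket_24_center and the z axis of nut_seat, either way round below 0.07 rad and contact force between the fingers and socket_24 above 3 N and angle between each of socket_30_center, socket_36_center's own z axis and vertical below 0.1 rad and z of socket_30_center in the frame of mat below 0.035 m and x of socket_30_center in the frame of mat between -0.075 and 0.075 m and y of socket_30_center in the frame of mat between -0.145 and 0.145 m and linear speed of each of socket_30, socket_36 below 0.02 m/s and z of socket_36_center in the frame of mat below 0.037 m and x of socket_36_center in the frame of mat between -0.075 and 0.075 m and y of socket_36_center in the frame of mat between -0.145 and 0.145 m) or (horizontal distance between socket_30_center and nut_seat below 0.003 m and z of socket_30_center in the frame of nut_seat below 0.031 m and angle between the z axis of socket_30_center and the z axis of nut_seat, either way round below 0.07 rad and contact force between the fingers and socket_30 above 3 N and angle between each of socket_24_center, socket_36_center's own z axis and vertical below 0.1 rad and z of socket_24_center in the frame of mat below 0.033 m and x of socket_24_center in the frame of mat between -0.075 and 0.075 m and y of socket_24_center in the frame of mat between -0.145 and 0.145 m and linear speed of each of socket_24, socket_36 below 0.02 m/s and z of socket_36_center in the frame of mat below 0.037 m and x of socket_36_center in the frame of mat between -0.075 and 0.075 m and y of socket_36_center in the frame of mat between -0.145 and 0.145 m) or (horizontal distance between socket_36_center and nut_seat below 0.003 m and z of socket_36_center in the frame of nut_seat below 0.033 m and angle between the z axis of socket_36_center and the z axis of nut_seat, either way round below 0.07 rad and contact force between the fingers and socket_36 above 3 N and angle between each of socket_24_center, socket_30_center's own z axis and vertical below 0.1 rad and z of socket_24_center in the frame of mat below 0.033 m and x of socket_24_center in the frame of mat between -0.075 and 0.075 m and y of socket_24_center in the frame of mat between -0.145 and 0.145 m and linear speed of each of socket_24, socket_30 below 0.02 m/s and z of socket_30_center in the frame of mat below 0.035 m and x of socket_30_center in the frame of mat between -0.075 and 0.075 m and y of socket_30_center in the frame of mat between -0.145 and 0.145 m))); the arm keeps its last pose, push and grip.
It fails at once if a socket is brought to the chuck before the stop is latched (value of joint stop below 0.005 m and horizontal distance between any of socket_24_center, socket_30_center, socket_36_center and nut_seat below 0.06 m).
It fails at once if a bystander (ratchet, gauge or adapter) is pushed more than 30 mm (distance of any of ratchet, gauge, adapter from where it was at the start of the episode above 0.03 m).
It also fails if it takes over 72 s, if anything falls off the work surface, if the arm or the gripper's body presses on something with over 40 N, if the wrist force passes 120 N, or if a joint passes its speed limit or range.

## Working session

There is one attempt and no reset: what is moved stays moved. The work goes in short steps, Python scripts to look and compute and a tool call to move; the robot and the scene stay as the last step left them, time stands still between calls to the robot, and variables do not carry over. Pictures are saved under pics/ and viewed, and the job is handed in when it is done.

Besides the shell and the picture viewer there is one more tool, called after "Emit:" as a command line: name --argument value ..., lists and objects as JSON in quotes. jog_arm: Moves the arm, as the interface text tells. Scaled input: -1 to 1 covers 50 cm each way for a shift and 30 degrees each way for a turn. Its arguments: {"type":"object","properties":{"motion":{"type":"array","items":{"type":"object","properties":{"dp":{"type":"array","items":{"type":"number"}},"roll":{"type":"number"},"fingers":{"type":"number"}}}}},"required":["motion"]}

```bash
mkdir -p pics
cat > h.py <<'E'
import numpy as np, cv2
from rig import r
def grab(n,save=None):
    d=r.get_image(n)
    if save: cv2.imwrite('pics/'+save,d['pixels'])
    np.savez('last_%s.npz'%n,**{k:np.asarray(v) for k,v in d.items()})
    return d
def load(n): return dict(np.load('last_%s.npz'%n))
def cloud(d):
    z=d['range_z']; v,u=np.mgrid[:480,:640]
    c=np.stack([(u-d['cx'])/d['fx']*z,(v-d['cy'])/d['fy']*z,z],-1)
    X=(c-d['t'])@d['R']
    X[z<=0]=np.nan
    return X
E
python3 - <<'E'
from h import *
s=r.state(); print(s)
for n in ['side','top','wrist']:
    d=grab(n,n+'0.png'); print(n,d['fx'],d['R'].round(2).tolist(),(-d['R'].T@d['t']).round(3))
E
```

```text
{'t': 0.0, 'qpos': array([57.53461545, 21.99135155,  2.51116842, 91.65102695, -1.02497695,
       66.53235048, -2.85809578]), 'dq': array([ 0.0579483 ,  0.01125444, -0.13662676,  0.00754226,  0.08320703,
       -0.02575965,  0.01713603]), 'tau': array([ 5.95313895e-05, -4.33461642e+01,  1.02437072e+00, -2.49514103e+01,
        1.05904465e-02,  1.13820771e-02,  7.77094868e-06]), 'ee_pos': array([ 0.29325499, -0.57900732,  0.22987811]), 'ee_rot': array([-1.79847990e+02,  8.58017722e-03,  2.68679214e+01]), 'wrist_force': array([ 1.43371164,  0.34318724, -0.30987281]), 'moment': array([-0.00327153,  0.02706238,  0.0023457 ]), 'opening': 1.0010045131850076}
side 440.7520000398597 [[0.98, -0.21, 0.02], [-0.12, -0.64, -0.76], [0.17, 0.74, -0.65]] [ 0.379 -0.688  0.775]
top 598.2673608602371 [[-0.01, -1.0, -0.01], [-0.99, 0.01, -0.15], [0.16, 0.01, -0.99]] [0.363 0.037 1.411]
wrist 423.9435589851919 [[0.45, -0.89, -0.0], [-0.86, -0.43, 0.28], [-0.25, -0.12, -0.96]] [ 0.356 -0.547  0.373]
```

View pics/top0.png

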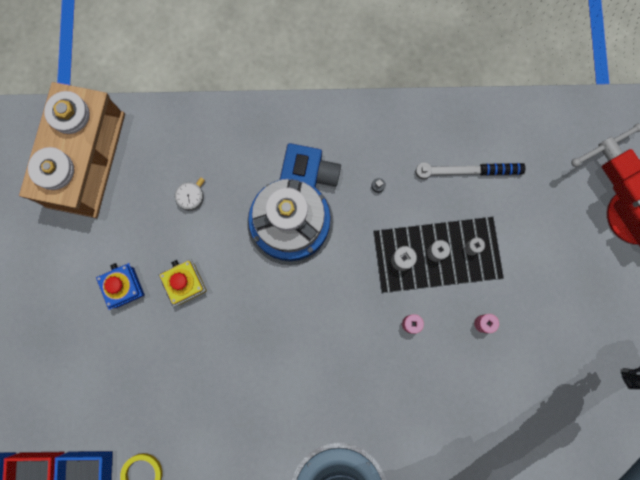

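View pics/side0.png

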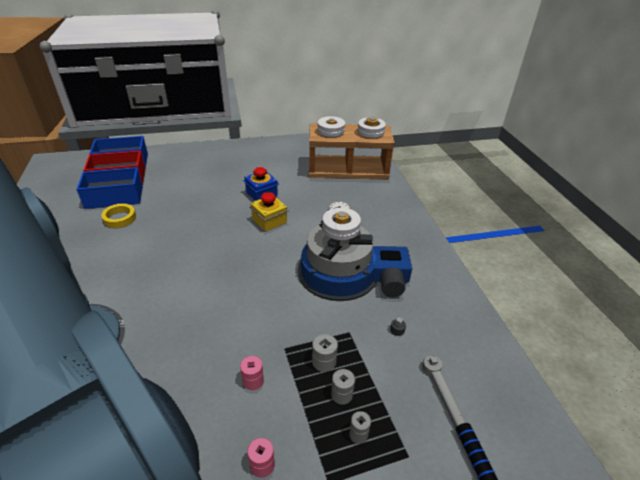

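The top view shows these candidates:
- **Stop:** red mushroom on the yellow box at (180,282). The one on the blue box at (118,286) is the decoy.
- **Sockets on the mat:** steel, at (404,258), (440,250) and (477,245). The pink look-alikes at (413,324) and (487,324) are to be left alone.
- **Valve head:** the clamped one is in the chuck at (287,207). The two at (50,168) and (66,110) are in the rack.

Next I'll make the close crops and measure.

Run:
```python
from h import *
d=load('top'); X=cloud(d); im=d['pixels']
c1=cv2.resize(im[250:320,80:220],None,fx=4,fy=4,interpolation=cv2.INTER_CUBIC)
c2=cv2.resize(im[170:250,240:380],None,fx=4,fy=4,interpolation=cv2.INTER_CUBIC)
c3=cv2.resize(im[210:300,370:510],None,fx=4,fy=4,interpolation=cv2.INTER_CUBIC)
cv2.imwrite('pics/crop_a.png',np.vstack([c1,c2])); cv2.imwrite('pics/crop_b.png',c3)
def circ(box,zlo,zhi,name):
    u0,v0,u1,v1=box; P=X[v0:v1,u0:u1].reshape(-1,3); P=P[(P[:,2]>zlo)&(P[:,2]<zhi)]
    (cx,cy),rad=cv2.minEnclosingCircle(P[:,:2].astype(np.float32)*1000)
    print(name,len(P),'mean',P.mean(0).round(4),'circ',round(cx,1),round(cy,1),'r',round(rad,1),'zmed',np.median(P[:,2]).round(4))
circ((160,265,205,305),.080,.1,'stop yellow')
circ((95,260,145,310),.080,.1,'stop blue')
circ((385,240,420,275),.055,.075,'sockA')
circ((425,235,455,265),.05,.075,'sockB')
circ((465,232,490,258),.045,.075,'sockC')
circ((255,180,330,240),.164,.176,'rim')
circ((255,180,330,240),.1755,.2,'nut')
circ((255,180,330,240),.12,.135,'jaws')
circ((365,170,392,196),.02,.05,'adapter')
circ((410,155,530,185),.01,.05,'ratchet')
circ((170,175,210,215),.01,.05,'gauge')
for n,b in dict(s36=(404,258),s30=(440,250),s24=(477,245),nut=(286,207)).items():
    print(n,X[b[1],b[0]-12:b[0]+13,2].round(3).tolist())
P=X[200:310,360:520].reshape(-1,3); m=(im[200:310,360:520].max(-1)<60).reshape(-1)&(P[:,2]<.01)
rect=cv2.minAreaRect(P[m][:,:2].astype(np.float32)*1000); print('mat',rect)
```

```text
stop yellow 262 mean [0.4724 0.3475 0.0894] circ 473.2 348.7 r 21.4 zmed 0.0896
stop blue 270 mean [0.4661 0.492  0.0892] circ 467.0 493.2 r 22.7 zmed 0.0897
sockA 322 mean [ 0.5206 -0.1592  0.0632] circ 520.8 -159.0 r 25.2 zmed 0.063
sockB 250 mean [ 0.5379 -0.2407  0.0592] circ 538.8 -241.2 r 21.5 zmed 0.0595
sockC 168 mean [ 0.5475 -0.3247  0.0545] circ 548.6 -325.2 r 17.6 zmed 0.0549
rim 1045 mean [0.6159 0.1025 0.1702] circ 617.0 102.4 r 44.4 zmed 0.1703
nut 200 mean [0.617  0.1012 0.1806] circ 616.1 102.1 r 42.2 zmed 0.1806
jaws 88 mean [0.5975 0.1003 0.1246] circ 616.8 102.4 r 75.9 zmed 0.1226
adapter 121 mean [ 0.6994 -0.1084  0.0277] circ 700.7 -108.6 r 16.6 zmed 0.025
ratchet 1168 mean [ 0.7337 -0.3328  0.0226] circ 731.5 -329.2 r 129.5 zmed 0.022
gauge 684 mean [0.6809 0.3389 0.0271] circ 692.9 345.2 r 46.7 zmed 0.0281
s36 [0.03, 0.045, 0.064, 0.068, 0.065, 0.07, 0.063, 0.066, nan, 0.047, 0.048, 0.048, 0.047, 0.045, 0.053, 0.053, 0.051, 0.05, 0.062, 0.068, 0.062, 0.067, 0.061, 0.065, 0.005]
s30 [0.019, 0.033, 0.045, 0.055, 0.058, 0.06, 0.063, 0.059, 0.061, 0.059, 0.047, 0.047, 0.046, 0.042, 0.045, 0.052, 0.049, 0.056, 0.064, 0.061, 0.058, 0.056, 0.003, 0.003, 0.005]
s24 [0.02, 0.025, 0.03, 0.048, 0.048, 0.054, 0.061, 0.057, 0.052, 0.045, 0.04, 0.041, 0.043, 0.045, 0.05, 0.056, 0.053, 0.054, 0.056, 0.056, 0.004, -0.001, 0.002, -0.005, -0.0]
nut [0.17, 0.169, 0.161, 0.166, 0.16, 0.178, 0.177, 0.175, 0.183, 0.188, 0.183, 0.179, 0.183, 0.18, 0.183, 0.183, 0.185, 0.184, 0.178, 0.183, 0.162, 0.165, 0.162, 0.168, 0.165]
mat ((535.148193359375, -246.47694396972656), (147.52088928222656, 287.8092041015625), 5.916106700897217)
```

View pics/crop_a.png

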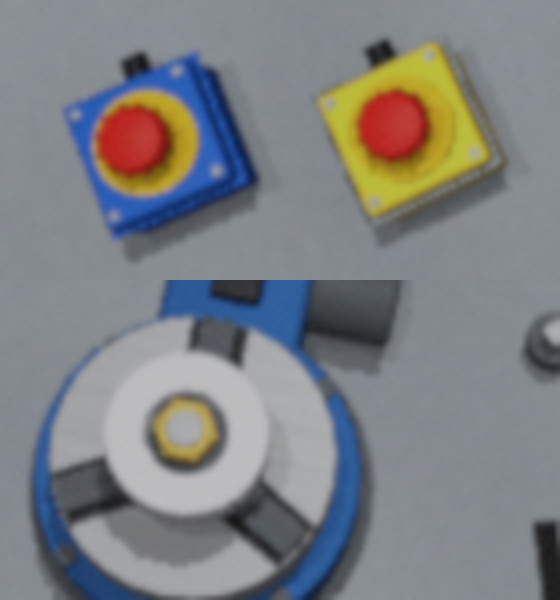

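View pics/crop_b.png

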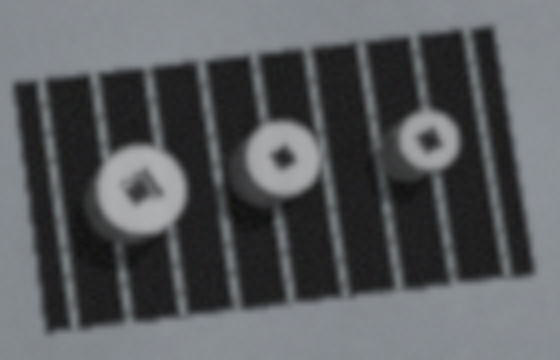

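Pixel readings:
- **Stop:** the yellow-box stop is at world (0.473, 0.348), top 0.090 (expected 0.091). It's the yellow one at crop (392,125).
- **Sockets:** radii 25, 21.5 and 17.6 mm match the 36, 30 and 24 sockets.
- **Recess:** about 80/163 of the 88 mm head, so roughly 44 to 46 mm. Nut and stud top is about 0.182. This points to the 30 mm nut.

Now moving to the stop.

Emit:
jog_arm --motion '[{"dp": [0.32,1.0,0.04],"roll": 0,"fingers": 0},{"dp": [0.32,1.0,0.04],"roll": 0,"fingers": 0},{"dp": [0.32,1.0,0.04],"roll": 0,"fingers": 0},{"dp": [0.32,1.0,0.04],"roll": 0,"fingers": 0},{"dp": [0.32,1.0,0.04],"roll": 0,"fingers": 0},{"dp": [0.32,1.0,0.04],"roll": 0,"fingers": 0},{"dp": [0.32,1.0,0.04],"roll": 0,"fingers": 0},{"dp": [0.32,1.0,0.04],"roll": 0,"fingers": 0},{"dp": [0.32,1.0,0.04],"roll": 0,"fingers": 0},{"dp": [0.32,1.0,0.04],"roll": 0,"fingers": 0}]'

```text
t: 1.4
ee_pos: [0.4541, -0.0772, 0.2513]
ee_rot: [-180.0, -0.0, 27.2]
wrist_force: [0.1, -0.6, 0.5]
opening: 0.002
```

Emit:
jog_arm --motion '[{"dp": [0.038,0.85,0],"roll": 0,"fingers": 0},{"dp": [0.038,0.85,0],"roll": 0,"fingers": 0},{"dp": [0.038,0.85,0],"roll": 0,"fingers": 0},{"dp": [0.038,0.85,0],"roll": 0,"fingers": 0},{"dp": [0.038,0.85,0],"roll": 0,"fingers": 0},{"dp": [0.038,0.85,0],"roll": 0,"fingers": 0},{"dp": [0.038,0.85,0],"roll": 0,"fingers": 0},{"dp": [0.038,0.85,-0.1],"roll": 0,"fingers": 0},{"dp": [0.038,0.85,-0.2],"roll": 0,"fingers": 0},{"dp": [0.038,0.85,-0.28],"roll": 0,"fingers": 0},{"dp": [0.038,0.85,-0.28],"roll": 0,"fingers": 0}]'

```text
t: 2.78
ee_pos: [0.4712, 0.3402, 0.1068]
ee_rot: [179.8, 0.6, 26.7]
wrist_force: [-0.2, -0.3, 0.6]
opening: -0.003
```

Run:
```python
from h import *
print(r.state()['ee_pos']); grab('wrist','w1.png'); d=grab('top'); cv2.imwrite('pics/t1.png',cv2.resize(d['pixels'][180:340,60:320],None,fx=3,fy=3))
```

```text
[0.47123797 0.3402174  0.10682698]
```

View pics/w1.png

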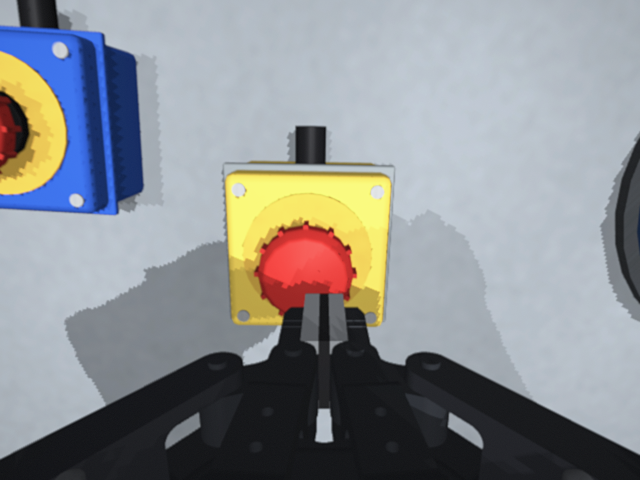

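The wrist view shows the shut fingertips at (322,297) over the near edge of the red cap, whose centre is at (306,268). The lateral offset is within the cap once the lagging y has settled. Next comes the press.

Emit:
jog_arm --motion '[{"dp": [0.004,0.008,-0.01],"roll": 0,"fingers": 0},{"dp": [0.004,0.008,-0.02],"roll": 0,"fingers": 0},{"dp": [0.004,0.008,-0.03],"roll": 0,"fingers": 0},{"dp": [0.004,0.008,-0.04],"roll": 0,"fingers": 0},{"dp": [0.004,0.008,-0.05],"roll": 0,"fingers": 0},{"dp": [0.004,0.008,-0.055],"roll": 0,"fingers": 0}]'

```text
t: 3.62
ee_pos: [0.4745, 0.3489, 0.0831]
ee_rot: [180.0, 0.0, 26.9]
wrist_force: [-0.3, -0.3, 5.3]
opening: 0.001
```

Emit:
jog_arm --motion '[{"dp": [0,0,-0.004],"roll": 0,"fingers": 0},{"dp": [0,0,-0.004],"roll": 0,"fingers": 0},{"dp": [0,0,0.1],"roll": 0,"fingers": 0},{"dp": [0,0,0.2],"roll": 0,"fingers": 0},{"dp": [0,0,0.3],"roll": 0,"fingers": 1},{"dp": [0,0,0.34],"roll": 0,"fingers": 1},{"dp": [0,0,0.34],"roll": 0,"fingers": 1}]'

```text
t: 4.5
ee_pos: [0.4753, 0.3497, 0.2548]
ee_rot: [-180.0, -0.2, 26.9]
wrist_force: [-0.2, -0.4, -0.9]
opening: 0.639
```

Run:
```python
from h import *
d=grab('wrist','w2.png'); X=cloud(d); im=d['pixels'].astype(int)
m=(im[...,2]>150)&(im[...,1]<90)&(im[...,0]<90)
P=X[m]; print(len(P)); 
for c in np.array_split(P[np.argsort(P[:,0]*0+P[:,1])],1): print(np.nanmin(P,0),np.nanmax(P,0))
near=P[(abs(P[:,0]-.473)<.03)&(abs(P[:,1]-.348)<.03)]; print(len(near), near.mean(0) if len(near) else 0, np.percentile(near[:,2],[10,50,90]) if len(near) else 0)
```

```text
4232
[0.44847945 0.33055846 0.06081086] [0.49607604 0.51587474 0.09412784]
1854 [0.47609363 0.35150942 0.08192176] [0.07870399 0.08244862 0.0840073 ]
```

View pics/w2.png

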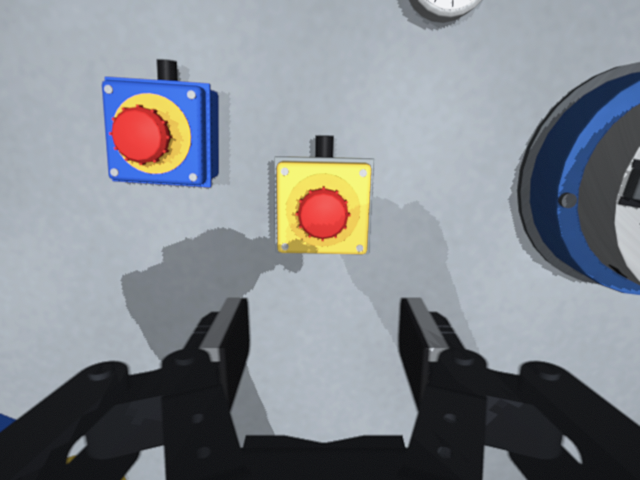

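The mushroom top now reads 0.0825, down from 0.091, so the stop is latched; the wrist view shows it at (322,214). Next I'll look at the nut with the wrist camera.

Emit:
jog_arm --motion '[{"dp": [0.23,-0.52,0.02],"roll": 0,"fingers": 1},{"dp": [0.23,-0.52,0.02],"roll": 0,"fingers": 1},{"dp": [0.23,-0.52,0.02],"roll": 0,"fingers": 1},{"dp": [0.23,-0.52,0.02],"roll": 0,"fingers": 1},{"dp": [0.23,-0.52,0.02],"roll": 0,"fingers": 1},{"dp": [0.23,-0.52,0.02],"roll": 0,"fingers": 1},{"dp": [0.23,-0.52,0.02],"roll": 0,"fingers": 1},{"dp": [0.23,-0.52,0.02],"roll": 0,"fingers": 1}]'

```text
t: 5.55
ee_pos: [0.5884, 0.0917, 0.2628]
ee_rot: [-179.9, 0.1, 27.1]
wrist_force: [-0.9, -0.3, 0.5]
opening: 1.0
```

Run:
```python
from h import *
print(r.state()['ee_pos'],r.state()['ee_rot'])
d=grab('wrist','w3.png')
```

```text
[0.58836062 0.091713   0.26278909] [-1.79907491e+02  7.89595906e-02  2.70987467e+01]
```

View pics/w3.png

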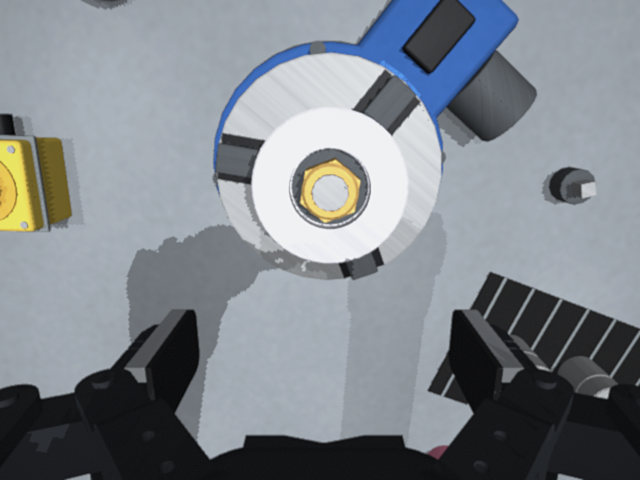

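```bash
cat >> h.py <<'E'
def onplane(d,uv,z):
    uv=np.asarray(uv,float).reshape(-1,2)
    ray=np.stack([(uv[:,0]-d['cx'])/d['fx'],(uv[:,1]-d['cy'])/d['fy'],np.ones(len(uv))],1)@d['R']
    C=-d['R'].T@d['t']
    return C+ray*((z-C[2])/ray[:,2])[:,None]
def hexfit(d,mask,z):
    cs,_=cv2.findContours(mask.astype(np.uint8),cv2.RETR_EXTERNAL,cv2.CHAIN_APPROX_NONE)
    c=max(cs,key=cv2.contourArea); P=onplane(d,cv2.convexHull(c),z)[:,:2]
    # dense support function
    best=None
    th=np.radians(np.arange(0,60,.5)); out=[]
    for t in th:
        w=[]
        for k in range(3):
            n=np.array([np.cos(t+k*np.pi/3),np.sin(t+k*np.pi/3)]); q=P@n; w.append(q.max()-q.min())
        out.append(np.mean(w))
    i=int(np.argmin(out)); t=th[i]; A=[];b=[]
    for k in range(3):
        n=np.array([np.cos(t+k*np.pi/3),np.sin(t+k*np.pi/3)]); q=P@n; A.append(n); b.append((q.max()+q.min())/2)
    cen=np.linalg.lstsq(np.array(A),np.array(b),rcond=None)[0]
    return cen,np.degrees(t),out[i],max(out)
E
python3 - <<'E'
from h import *
d=load('wrist'); X=cloud(d); im=d['pixels'].astype(int)
sub=np.zeros((480,640),bool); sub[140:240,280:380]=1
m=sub&(im[...,2]-im[...,0]>60)
m=cv2.morphologyEx(m.astype(np.uint8),cv2.MORPH_CLOSE,np.ones((3,3)))
for z in (.1768,.180,.1835): print(z,hexfit(d,m,z))
cs,_=cv2.findContours(m,cv2.RETR_EXTERNAL,cv2.CHAIN_APPROX_NONE);c=max(cs,key=cv2.contourArea)
mm=np.zeros((480,640),np.uint8);cv2.drawContours(mm,[c],-1,1,-1)
Z=X[...,2][mm>0];print('nut z pct',np.nanpercentile(Z,[5,25,50,75,95]))
w=(im.min(-1)>225)&(abs(X[...,2]-.17)<.006)
w[:, :230]=0
cs,h=cv2.findContours(w.astype(np.uint8),cv2.RETR_CCOMP,cv2.CHAIN_APPROX_NONE)
for c in cs:
    if cv2.contourArea(c)<2000: continue
    P=onplane(d,c,.170)[:,:2].astype(np.float32)*1000
    (e,ax,an)=cv2.fitEllipse(P); print('ell',e,ax, X[...,2][w].mean())
print(X[np.ix_(range(100,270,20),[330])][...,2].ravel())
cv2.imwrite('pics/w3c.png',cv2.resize(d['pixels'][130:250,260:400],None,fx=5,fy=5))
E
```

```text
0.1768 (array([0.61876666, 0.1040248 ]), np.float64(47.5), np.float64(0.03102247072752202), np.float64(0.03472229372335728))
0.18 (array([0.61922215, 0.10430031]), np.float64(47.5), np.float64(0.03058967796640798), np.float64(0.03423788493771498))
0.1835 (array([0.61972035, 0.10460165]), np.float64(47.5), np.float64(0.030116310883939523), np.float64(0.03370806282841864))
nut z pct [0.17870162 0.18025628 0.18128233 0.18333412 0.18434972]
ell (619.2754516601562, 104.13802337646484) (86.06529235839844, 86.40921020507812) 0.1708382058674749
ell (618.6851196289062, 104.03816986083984) (46.85079574584961, 47.00684356689453) 0.1708382058674749
[0.10648587 0.17113097 0.17109723 0.17161267 0.18256036 0.1839803
 0.16439025 0.17086661 0.17009681]
```

View pics/w3c.png

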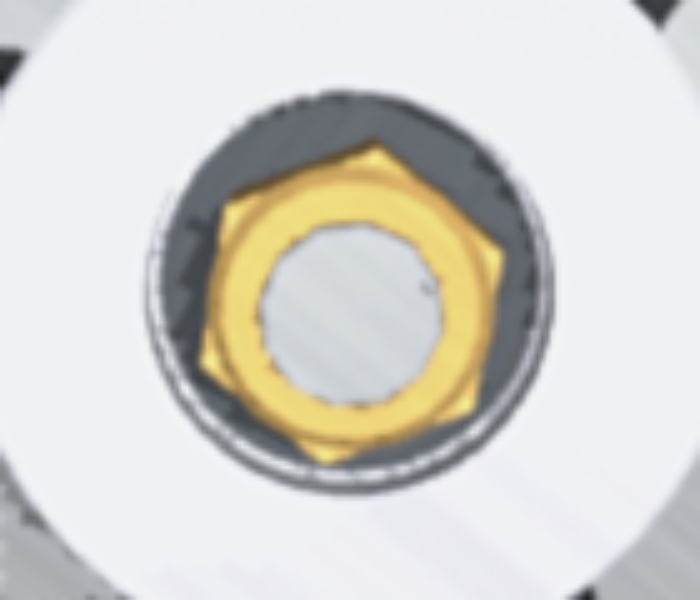

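The wrist close-up shows a nut 30.6 mm across flats with its top at 0.180 and a recess of about 47 mm, so this is the 30 mm nut, flats facing about 47.5° (mod 60). I'll try the 30 mm socket first and view it from the same relative pose so the calibration bias cancels.

Emit:
jog_arm --motion '[{"dp": [-0.16,-0.69,0],"roll": 0,"fingers": 0.65},{"dp": [-0.16,-0.69,0],"roll": 0,"fingers": 0.65},{"dp": [-0.16,-0.69,0],"roll": 0,"fingers": 0.65},{"dp": [-0.16,-0.69,-0.24],"roll": 0,"fingers": 0.65},{"dp": [-0.16,-0.69,-0.24],"roll": 0,"fingers": 0.65},{"dp": [-0.16,-0.69,-0.24],"roll": 0,"fingers": 0.65},{"dp": [-0.16,-0.69,-0.24],"roll": 0,"fingers": 0.65},{"dp": [-0.16,-0.69,-0.24],"roll": 0,"fingers": 0.65},{"dp": [-0.16,-0.69,-0.24],"roll": 0,"fingers": 0.65}]'

```text
t: 6.72
ee_pos: [0.512, -0.2531, 0.1452]
ee_rot: [179.9, -0.2, 27.1]
wrist_force: [-0.1, -0.5, 0.6]
opening: 0.654
```

Run:
```python
from h import *
print(r.state()['ee_pos'],r.state()['ee_rot'])
d=grab('wrist','w4.png')
```

```text
[ 0.51198385 -0.25308969  0.14522864] [ 1.79947452e+02 -1.65717424e-01  2.71075901e+01]
```

View pics/w4.png

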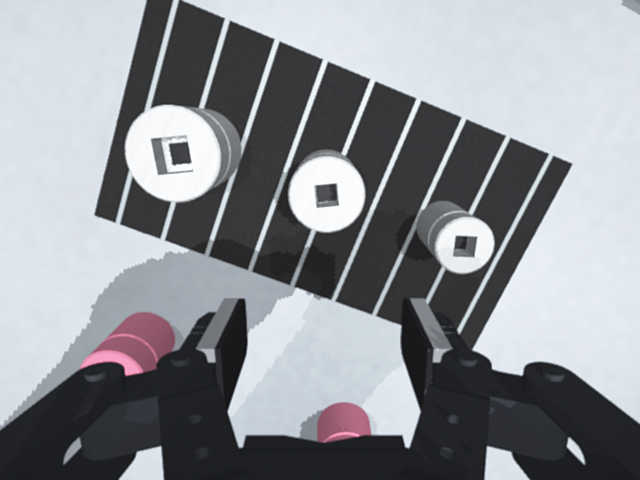

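Run:
```python
from h import *
d=load('wrist'); X=cloud(d); im=d['pixels'].astype(int)
sub=np.zeros((480,640),bool); sub[130:245,270:385]=1
w=sub&(im.min(-1)>215)&(abs(X[...,2]-.059)<.008)
cs,h=cv2.findContours(w.astype(np.uint8),cv2.RETR_CCOMP,cv2.CHAIN_APPROX_NONE)
for c in cs:
    if cv2.contourArea(c)<100: continue
    P=onplane(d,c,.059)[:,:2].astype(np.float32)*1000
    print('ell',cv2.fitEllipse(P),'rect',cv2.minAreaRect(P),X[...,2][w].mean())
cv2.imwrite('pics/w4c.png',cv2.resize(d['pixels'][130:250,260:400],None,fx=5,fy=5))
```

```text
ell ((540.2769775390625, -240.2118377685547), (40.1986083984375, 40.655208587646484), 95.95101928710938) rect ((540.1300659179688, -240.26260375976562), (40.800811767578125, 40.08973693847656), 27.095232009887695) 0.05982865476674906
ell ((539.9614868164062, -240.15505981445312), (15.448862075805664, 15.693066596984863), 111.17485046386719) rect ((540.018798828125, -240.209716796875), (14.004825592041016, 13.89130973815918), 32.807716369628906) 0.05982865476674906
```

View pics/w4c.png

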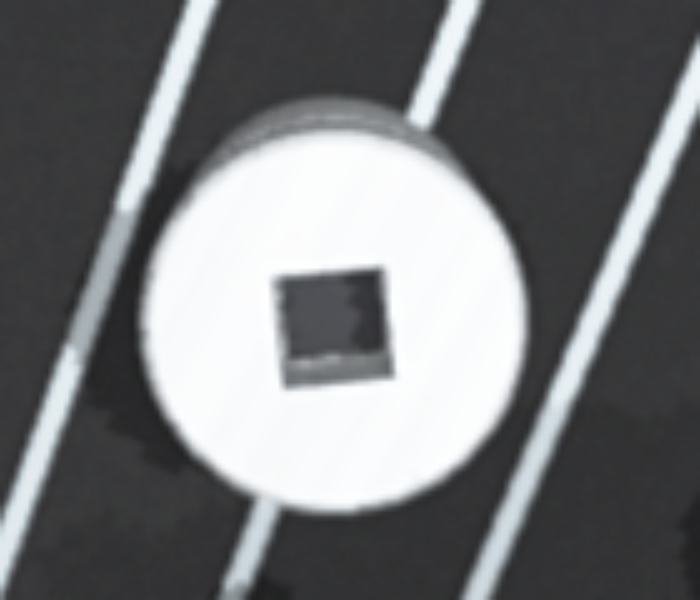

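The socket top is at (325,192) in the image, world (0.540, −0.240). Its drive square is at 32.8°, so the bore phase is 32.8° or 2.8° (mod 60), and it needs about +15° or −15° to match the nut. I'll turn the tool about 70° so the jaws open across the row and clear the neighbouring sockets.

Emit:
jog_arm --motion '[{"dp": [0.056,0.026,-0.04],"roll": 0.35,"fingers": 0.8},{"dp": [0.056,0.026,-0.04],"roll": 0.7,"fingers": 0.8},{"dp": [0.056,0.026,-0.04],"roll": 1.0,"fingers": 0.8}]'

```text
t: 7.15
ee_pos: [0.5398, -0.2401, 0.1251]
ee_rot: [179.9, -0.1, 57.4]
wrist_force: [-0.3, -0.0, 0.2]
opening: 0.804
```

Emit:
jog_arm --motion '[{"dp": [0,0,0],"roll": 0.35,"fingers": 0.8},{"dp": [0,0,0],"roll": 0.7,"fingers": 0.8},{"dp": [0,0,0],"roll": 1.0,"fingers": 0.8}]'

```text
t: 7.52
ee_pos: [0.5396, -0.2408, 0.1255]
ee_rot: [179.8, 0.0, 87.4]
wrist_force: [-0.4, -0.9, -0.3]
opening: 0.797
```

Emit:
jog_arm --motion '[{"dp": [0,0,0],"roll": 0.35,"fingers": 0.8},{"dp": [0,0,0],"roll": 0.4,"fingers": 0.8},{"dp": [0,0,0],"roll": 0.4,"fingers": 0.8},{"dp": [0,0,0],"roll": 0.4,"fingers": 0.8}]'

```text
t: 8.02
ee_pos: [0.5381, -0.2425, 0.1241]
ee_rot: [180.0, 0.0, 98.8]
wrist_force: [-0.6, -0.5, -0.2]
opening: 0.802
```

Run:
```python
from h import *
s=r.state();print(s['ee_pos'],s['ee_rot'],s['qpos'])
d=grab('wrist','w5.png');X=cloud(d); im=d['pixels'].astype(int)
w=(im.min(-1)>215)&(abs(X[...,2]-.059)<.008)
cs,h=cv2.findContours(w.astype(np.uint8),cv2.RETR_CCOMP,cv2.CHAIN_APPROX_NONE)
for c in cs:
    if cv2.contourArea(c)<100: continue
    P=onplane(d,c,.059)[:,:2].astype(np.float32)*1000
    print('ell',cv2.fitEllipse(P),'rect',cv2.minAreaRect(P))
```

```text
[ 0.53805408 -0.24251622  0.12414429] [1.79975602e+02 2.40485204e-02 9.88207267e+01] [ 49.39516782  26.72160448 -35.81723669 103.67860105  18.6264639
  55.53336746  14.6194251 ]
ell ((549.3139038085938, -322.1667175292969), (29.874048233032227, 30.988845825195312), 103.45304870605469) rect ((549.2135620117188, -322.3313903808594), (30.475231170654297, 30.63138771057129), 54.036964416503906)
ell ((549.01708984375, -322.3219299316406), (16.08734893798828, 16.396944046020508), 155.0240020751953) rect ((549.1658325195312, -322.2983703613281), (14.563953399658203, 14.492345809936523), 25.12680435180664)
ell ((540.1893920898438, -245.11497497558594), (28.544349670410156, 41.532806396484375), 89.42847442626953) rect ((541.1591796875, -244.99420166015625), (40.42982482910156, 29.72324562072754), 8.821825981140137)
ell ((540.1419677734375, -240.40048217773438), (15.787679672241211, 15.936590194702148), 78.39911651611328) rect ((540.0555419921875, -240.4378662109375), (14.13306713104248, 14.269119262695312), 32.71092224121094)
ell ((522.9415283203125, -158.07737731933594), (49.255882263183594, 49.43383026123047), 84.70486450195312) rect ((522.9769897460938, -158.09107971191406), (49.67290496826172, 49.15747833251953), 8.808589935302734)
ell ((522.7094116210938, -157.913330078125), (23.255163192749023, 23.59874725341797), 33.42357635498047) rect ((522.6838989257812, -157.93685913085938), (20.320308685302734, 20.31032371520996), 32.56978988647461)
```

View pics/w5.png

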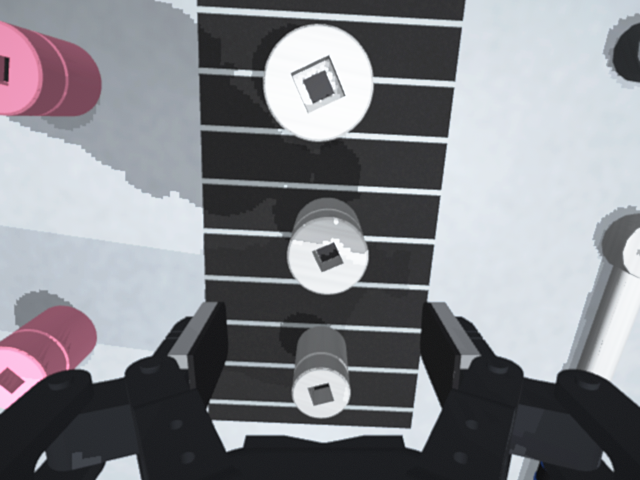

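The wrist views from two yaws agree on the socket at (0.540, −0.240), so I trust the wrist camera over the top camera, which is off by about 2 mm. Descending and gripping now.

Emit:
jog_arm --motion '[{"dp": [0.002,0.002,-0.1],"roll": 0,"fingers": 0.8},{"dp": [0.002,0.002,-0.16],"roll": 0,"fingers": 0.8},{"dp": [0.002,0.002,-0.194],"roll": 0,"fingers": 0.8},{"dp": [0.002,0.002,-0.194],"roll": 0,"fingers": 0.8},{"dp": [0.002,0.002,-0.194],"roll": 0,"fingers": 0.8}]'

```text
t: 8.7
ee_pos: [0.5401, -0.2422, 0.0281]
ee_rot: [179.9, 0.1, 98.9]
wrist_force: [0.1, 0.8, 0.8]
opening: 0.8
```

Emit:
jog_arm --motion '[{"dp": [0,0,0],"roll": 0,"fingers": 0},{"dp": [0,0,0],"roll": 0,"fingers": 0},{"dp": [0,0,0],"roll": 0,"fingers": 0},{"dp": [0,0,0],"roll": 0,"fingers": 0},{"dp": [0,0,0],"roll": 0,"fingers": 0},{"dp": [0,0,0],"roll": 0,"fingers": 0}]'

```text
t: 9.45
ee_pos: [0.5401, -0.2423, 0.0284]
ee_rot: [179.9, 0.1, 98.9]
wrist_force: [-0.3, 0.3, 5.8]
opening: 0.476
```

The grip closed at opening 0.476, about 40 mm, as expected for the 42 mm socket. Lifting, then carrying it to above the nut.

Emit:
jog_arm --motion '[{"dp": [0,0,0.1],"roll": 0,"fingers": 0},{"dp": [0,0,0.22],"roll": 0,"fingers": 0},{"dp": [0,0,0.34],"roll": 0,"fingers": 0},{"dp": [0,0.04,0.44],"roll": 0,"fingers": 0},{"dp": [0.03,0.14,0.45],"roll": 0,"fingers": 0},{"dp": [0.05,0.24,0.45],"roll": 0,"fingers": 0},{"dp": [0.08,0.35,0.45],"roll": 0,"fingers": 0},{"dp": [0.1,0.46,0.45],"roll": 0,"fingers": 0},{"dp": [0.13,0.57,0.45],"roll": 0.17,"fingers": 0},{"dp": [0.15,0.66,0.45],"roll": 0.34,"fingers": 0},{"dp": [0.158,0.69,0.45],"roll": 0.49,"fingers": 0},{"dp": [0.158,0.69,0.45],"roll": 0.49,"fingers": 0}]'

```text
t: 10.95
ee_pos: [0.6163, 0.1053, 0.2504]
ee_rot: [-179.9, -0.1, 113.8]
wrist_force: [-0.2, -0.5, -3.2]
opening: 0.471
```

Emit:
jog_arm --motion '[{"dp": [0,0,0],"roll": 0,"fingers": 0},{"dp": [0,0,0],"roll": 0,"fingers": 0}]'

```text
t: 11.2
ee_pos: [0.6177, 0.1005, 0.2512]
ee_rot: [-179.9, 0.1, 113.3]
wrist_force: [-0.1, 0.1, -3.2]
opening: 0.474
```

Run:
```python
from h import *
for _ in range(3):
    s=r.state();print(s['ee_pos'],s['ee_rot'],s['wrist_force'],s['opening']); d=grab('wrist','w6.png')
X=cloud(d); im=d['pixels'].astype(int)
w=(im.min(-1)>200)&(abs(X[...,2]-.257)<.02)
cs,h=cv2.findContours(w.astype(np.uint8),cv2.RETR_CCOMP,cv2.CHAIN_APPROX_NONE)
for c in cs:
    if cv2.contourArea(c)<100: continue
    P=onplane(d,c,np.median(X[...,2][w])).astype(np.float32)[:,:2]*1000
    print('ell',cv2.fitEllipse(P),'rect',cv2.minAreaRect(P),np.median(X[...,2][w]))
```

```text
[0.61767102 0.10052089 0.25123178] [-1.79917868e+02  6.47667233e-02  1.13336795e+02] [-0.06870957  0.08808943 -3.1828326 ] 0.47360434932757856
[0.61772544 0.1008808  0.25144158] [-1.79944107e+02  5.27384925e-02  1.13360497e+02] [-0.86547672  0.69314507 -2.91454306] 0.47691653179992166
[0.61777774 0.10131956 0.25164057] [-1.79968647e+02  4.22001944e-02  1.13393327e+02] [ 0.91297047 -0.10630036 -2.36166731] 0.470481347780089
```

View pics/w6.png

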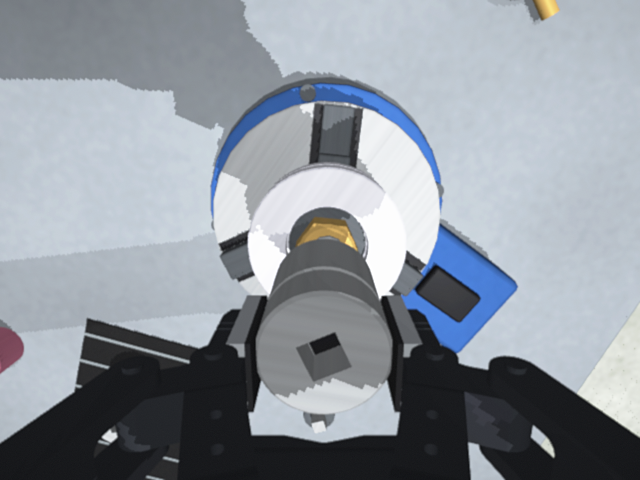

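```bash
cat > meas.py <<'E'
from h import *
import sys
n=sys.argv[1]
s=r.state();print(s['t'],s['ee_pos'],s['ee_rot'])
d=grab('wrist',n+'.png');X=cloud(d); g=cv2.cvtColor(d['pixels'],cv2.COLOR_BGR2GRAY)
u0,v0,u1,v1=250,280,400,420
Z=X[v0:v1,u0:u1,2]; zt=s['ee_pos'][2]+.031
top=np.zeros((480,640),bool); top[v0:v1,u0:u1]=(abs(Z-zt)<.006)
P=X[top]; print('ztop',np.median(P[:,2]),'n',top.sum())
cs,h=cv2.findContours(top.astype(np.uint8),cv2.RETR_CCOMP,cv2.CHAIN_APPROX_NONE)
cv2.imwrite('pics/'+n+'m.png',cv2.resize(np.hstack([top[v0:v1,u0:u1]*np.uint8(255),g[v0:v1,u0:u1]]),None,fx=2.5,fy=2.5))
zt=np.median(P[:,2])
for c in cs:
    if cv2.contourArea(c)<150: continue
    Q=onplane(d,c,zt)[:,:2].astype(np.float32)*1000
    print('ell',np.round(cv2.fitEllipse(Q)[0],1),np.round(cv2.fitEllipse(Q)[1],1),'rect',cv2.minAreaRect(Q))
E
python3 meas.py w7
```

```text
11.35 [0.61779057 0.10173712 0.25175399] [-1.79986420e+02  3.49006897e-02  1.13432575e+02]
ztop 0.2829034323387811 n 14042
ell [617.1 104.5] [43.6 45.9] rect ((617.03955078125, 105.49818420410156), (43.961238861083984, 43.393760681152344), 23.46308135986328)
ell [616.8 105.6] [10.9 13.5] rect ((616.7400512695312, 105.30218505859375), (11.867568969726562, 10.048108100891113), 46.57586669921875)
```

View pics/w7m.png

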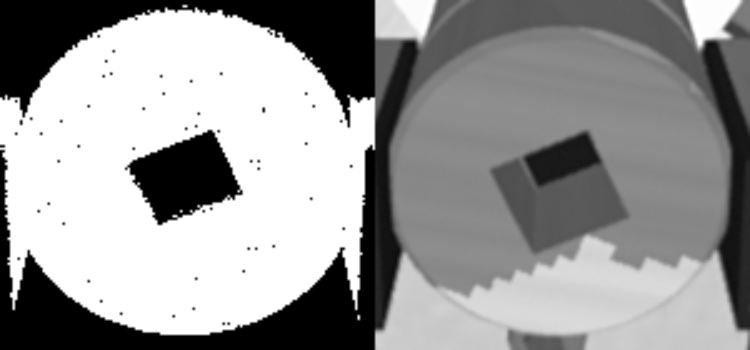

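Run:
```python
from h import *
d=load('wrist')
c=np.array([[490,170],[587,130],[628,215],[534,252],[558.5,181]],float); c=(c-[375,0])/2.5+[250,280]
P=onplane(d,c,.2829)[:,:2]*1000; print(P.round(1), 'sqc',P[:4].mean(0))
print([round(float(np.degrees(np.arctan2(*(P[(i+1)%4]-P[i])[::-1]))%90),1) for i in range(4)],[np.linalg.norm(P[(i+1)%4]-P[i]).round(1) for i in range(4)])
# nut visible center re-measure: rim
X=cloud(d); im=d['pixels'].astype(int)
s=r.state(); print(s['ee_pos'])
```

```text
[[608.9 103.1]
 [617.3 112.5]
 [626.4 104.1]
 [618.   94.9]
 [616.9 105. ]] sqc [617.66265649 103.61565894]
[48.1, 47.3, 47.7, 48.2] [np.float64(12.6), np.float64(12.4), np.float64(12.5), np.float64(12.3)]
[0.61778503 0.1021161  0.2518404 ]
```

The drive square is now at 47.8° against 47.5° for the nut flats. The socket is about 1.3 mm short in x. I'll lower it to just above the nut with that correction.

Emit:
jog_arm --motion '[{"dp": [0.002,0,-0.03],"roll": 0,"fingers": 0},{"dp": [0.002,0,-0.06],"roll": 0,"fingers": 0},{"dp": [0.002,0,-0.076],"roll": 0,"fingers": 0},{"dp": [0.002,0,-0.076],"roll": 0,"fingers": 0},{"dp": [0.002,0,-0.076],"roll": 0,"fingers": 0},{"dp": [0.002,0,-0.076],"roll": 0,"fingers": 0}]'

```text
t: 12.15
ee_pos: [0.6192, 0.1034, 0.2145]
ee_rot: [179.9, 0.0, 113.6]
wrist_force: [0.5, -0.5, -3.7]
opening: 0.475
```

```bash
python3 meas.py w8
```

```text
12.15 [0.6191757  0.10339331 0.21449131] [1.79925517e+02 1.54247155e-02 1.13567613e+02]
ztop 0.2456684084952134 n 14037
ell [618.5 106.2] [43.6 45.8] rect ((618.3920288085938, 107.1500244140625), (43.91486358642578, 43.38507080078125), 23.52644920349121)
ell [618.1 107.2] [11.  13.6] rect ((618.2565307617188, 106.9284896850586), (11.644947052001953, 10.285204887390137), 47.48747253417969)
```

View pics/w8.png

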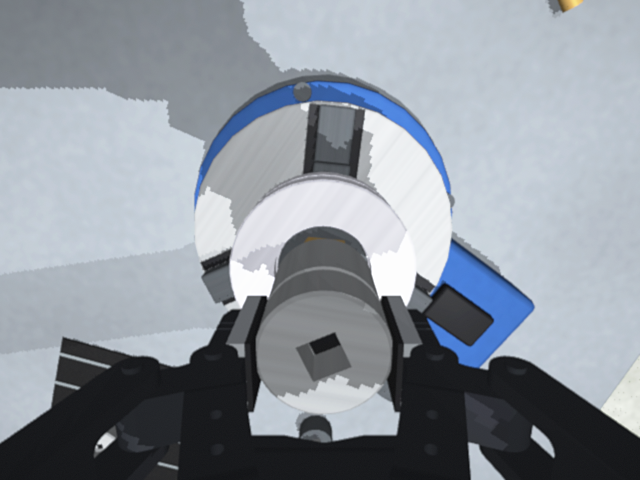

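The socket is centred about 1 mm too far in +y, so I'll correct that and lower it onto the nut gently.

Emit:
jog_arm --motion '[{"dp": [0,-0.002,0],"roll": 0,"fingers": 0},{"dp": [0,-0.002,-0.006],"roll": 0,"fingers": 0},{"dp": [0,-0.002,-0.012],"roll": 0,"fingers": 0},{"dp": [0,-0.002,-0.018],"roll": 0,"fingers": 0},{"dp": [0,-0.002,-0.022],"roll": 0,"fingers": 0},{"dp": [0,-0.002,-0.026],"roll": 0,"fingers": 0},{"dp": [0,-0.002,-0.026],"roll": 0,"fingers": 0}]'

```text
t: 13.08
ee_pos: [0.6186, 0.1021, 0.2006]
ee_rot: [-180.0, -0.0, 113.6]
wrist_force: [0.5, -0.2, -2.8]
opening: 0.474
```

At z = 0.2006 the socket is already 5 mm past the nut's top with no resistance, so the phase fits. Continuing down.

Emit:
jog_arm --motion '[{"dp": [0,0,-0.008],"roll": 0,"fingers": 0},{"dp": [0,0,-0.014],"roll": 0,"fingers": 0},{"dp": [0,0,-0.02],"roll": 0,"fingers": 0},{"dp": [0,0,-0.024],"roll": 0,"fingers": 0},{"dp": [0,0,-0.024],"roll": 0,"fingers": 0}]'

```text
t: 13.7
ee_pos: [0.6186, 0.1021, 0.1885]
ee_rot: [-180.0, -0.0, 113.6]
wrist_force: [0.8, -0.3, -3.2]
opening: 0.476
```

Emit:
jog_arm --motion '[{"dp": [0,0,-0.003],"roll": 0,"fingers": 0},{"dp": [0,0,-0.006],"roll": 0,"fingers": 0},{"dp": [0,0,-0.006],"roll": 0,"fingers": 0},{"dp": [0,0,-0.006],"roll": 0,"fingers": 0}]'

```text
t: 14.2
ee_pos: [0.6189, 0.1023, 0.1875]
ee_rot: [180.0, 0.0, 113.6]
wrist_force: [-2.5, -1.2, 4.7]
opening: 0.475
```

Contact at z = 0.1875, against a predicted seat of 0.1874, with upward force +4.7 N (about 8 N more than the hanging value). Checking with the cameras.

```bash
python3 meas.py w9
python3 - <<'E'
from h import *
s=r.state(); print(s['ee_pos'],s['wrist_force'],s['moment'],s['opening'])
d=grab('side','s9.png'); cv2.imwrite('pics/s9c.png',cv2.resize(d['pixels'][170:310,270:430],None,fx=4,fy=4))
d=grab('top'); cv2.imwrite('pics/t9.png',d['pixels'])
X=cloud(d)
def circ(box,zlo,zhi,name):
    u0,v0,u1,v1=box; P=X[v0:v1,u0:u1].reshape(-1,3); P=P[(P[:,2]>zlo)&(P[:,2]<zhi)]
    (cx,cy),rad=cv2.minEnclosingCircle(P[:,:2].astype(np.float32)*1000); print(name,len(P),round(cx,1),round(cy,1),round(rad,1),np.median(P[:,2]).round(4))
circ((160,265,205,305),.07,.1,'stop'); circ((385,240,420,275),.055,.075,'36'); circ((465,232,490,258),.045,.075,'24')
E
```

```text
14.2 [0.61887571 0.10227315 0.18745365] [1.79984252e+02 4.59614471e-02 1.13557943e+02]
ztop 0.21867762881297342 n 14058
ell [618.2 105.1] [43.6 45.8] rect ((618.1076049804688, 106.08207702636719), (43.939796447753906, 43.378726959228516), 23.559043884277344)
ell [617.8 106.1] [10.8 13.5] rect ((617.778076171875, 105.960693359375), (11.64698314666748, 10.183293342590332), 46.76063919067383)
[0.6188643  0.10233453 0.1874403 ] [-2.97013713 -2.04170883  5.37650764] [-0.31443144  0.81826514 -0.03589802] 0.47749745950257466
stop 267 476.7 347.5 25.3 0.0817
36 326 521.3 -159.1 25.3 0.0631
24 171 548.3 -325.6 17.8 0.0544
```

View pics/s9c.png

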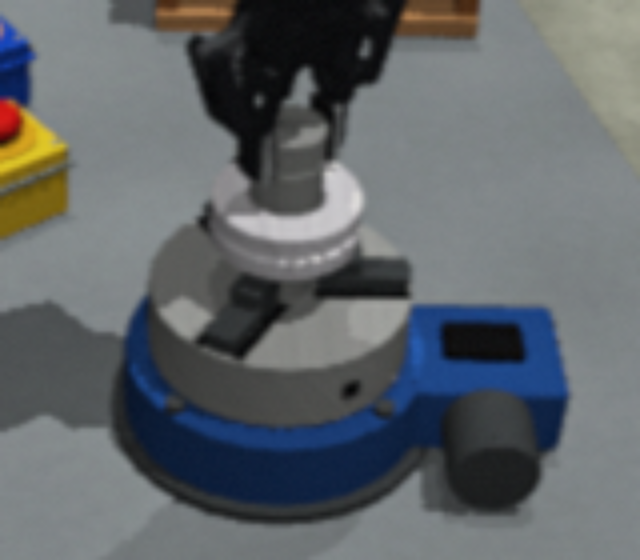

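View pics/t9.png

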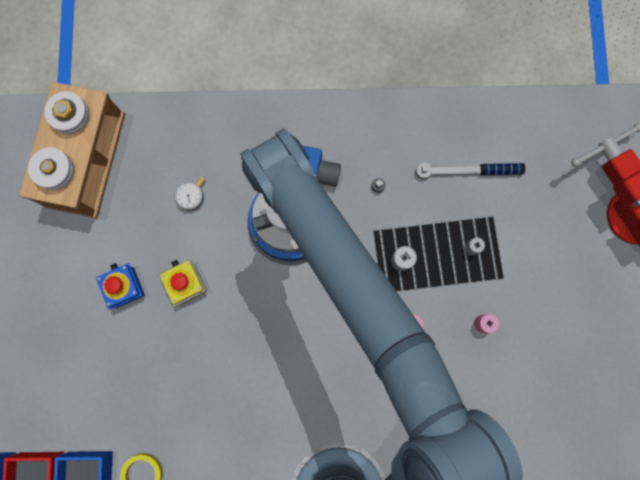

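View pics/w9.png

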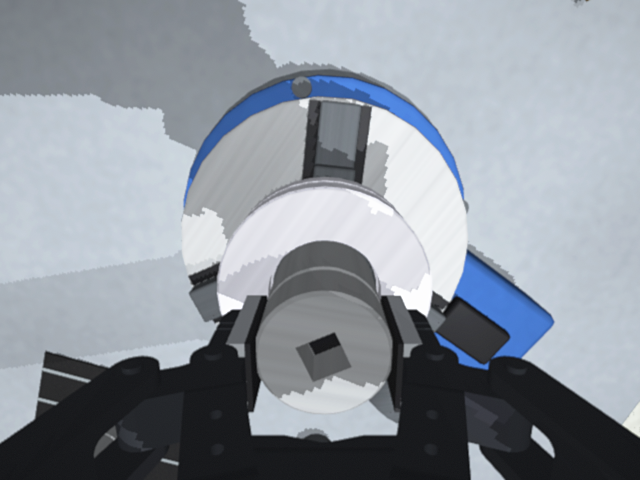

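The side crop shows the socket inside the recess at (300,190) and upright. Its top reads 0.2187, against 0.218 when home plus the 0.8 mm bias seen on the mat. The top view shows the 36 at (404,258) and the 24 at (477,245) where they started. One short hold, then I hand in.

Emit:
jog_arm --motion '[{"dp": [0,0,0],"roll": 0,"fingers": 0},{"dp": [0,0,0],"roll": 0,"fingers": 0},{"dp": [0,0,0],"roll": 0,"fingers": 0},{"dp": [0,0,0],"roll": 0,"fingers": 0}]'

```text
t: 14.85
ee_pos: [0.6189, 0.1023, 0.1875]
ee_rot: [180.0, 0.0, 113.6]
wrist_force: [-3.4, -0.5, 5.5]
opening: 0.473
```

Run:
```python
from rig import r
s=r.state(); print(s['t'],s['ee_pos'],s['wrist_force'],s['opening']); print(r.job_done())
```

```text
14.85 [0.61886853 0.10229878 0.1874729 ] [-3.35420451 -0.51846368  5.48037282] 0.47344293841693097
the job is handed in; nothing more can be done
None
```

The job is handed in at 14.9 s. The stop is latched, and the 30 mm socket is fully home on the nut and still gripped.

- **Stop:** I pressed the red mushroom on the yellow box, and its top went from 91 mm to about 82 mm.
- **Choosing the socket:** I measured the nut at about 30.6 mm across flats in a roughly 47 mm recess, so I tried the 30 mm socket first. It went on at the first try, so the other two sockets were never moved.
- **Seating:** The socket slid over the nut without resistance and stopped at tool height 0.1875 m, against 0.1874 m predicted for the recess floor. It is pressed down with about 8 N. The finger opening is steady at 0.47, and the tool is pointing straight down.
- **Bench:** In the last top view the 24 and 36 mm sockets stand within about 1 mm of where they started. The ratchet, gauge and adapter look unmoved, though I did not re-measure them.

**Disagreements:** The top camera read positions 1–3 mm off from the wrist camera. I used the wrist camera because its views from two angles agreed with each other. The last circle fits to the gripped socket's top were pulled off by the finger pads in the mask (up to about 2 mm), so for centring I relied on the fit over the nut and the depth reached.

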